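# Hold the purge coupler on the gas inlet that is due

### The job

Two gas inlet blocks stand on the bench, each with a leaning steel nipple; a yellow disc lies on the block that is due for purging, a green one on the block that is done. Pick up the blue purge coupler and press it squarely onto the nipple of the yellow-marked block until it snaps over and sits fully home with the spring valve pin pushed in, and finish while still gripping the coupler and holding it fully home against the spring. Keep the coupler off the green-marked nipple and leave the other things on the bench where they are.

Things in the scene. Friction and masses are not known exactly. Their poses are not given: they have to be found in the camera images.
- coupler: loose blue purge coupler, about 0.25 kg, 100 mm tall, standing mouth down. Origin: centre of its mouth (underside), z up its axis. Heights above the mouth: steel barrel 32 mm diameter to 30 mm, blue collar 42 mm diameter to 36 mm, square blue grip 28 x 28 mm (flats across its x and y) to 92 mm, brass cap 20 mm diameter to 100 mm. It fits the nipple at any turn about the axis
- coupler_floor (a point): the flat floor of the coupler's bore, on its axis 26 mm above the mouth. Bore 18 mm diameter in the 4 mm thick brass lip at the mouth, 24 mm behind it. Fully home, this floor rests on the nipple's tip and the mouth is 26 mm below the tip along the nipple's axis
- nipple_a: fixed steel nipple on block_a. Origin: centre of its flat tip, about 100 mm above the bench; z axis points out along the nipple, 0.45 rad (26 deg) off vertical, leaning to the block's -x side. Post 16 mm diameter, 36 mm long, coned to 10 mm at the tip, on a 26 mm brass hexagon. Four sprung balls stand 2.5 mm out of its side 14 mm below the tip: the coupler's lip snaps over them at a peak of about 8 to 14 N
- nipple_b: fixed steel nipple on block_b. Origin: centre of its flat tip, about 100 mm above the bench; z axis points out along the nipple, 0.45 rad (26 deg) off vertical, leaning to the block's -x side. Post 16 mm diameter, 36 mm long, coned to 10 mm at the tip, on a 26 mm brass hexagon. Four sprung balls stand 2.5 mm out of its side 14 mm below the tip: the coupler's lip snaps over them at a peak of about 8 to 14 N
- valve_a (a joint): spring valve pin, 8 mm diameter, in the tip of nipple_a, in m: 0 = standing 8 mm out of the tip, 0.008 = flush with it (coupler fully home). Spring about 3 N at 0, 9.5 N at 0.008. Once snapped on, a coupler that is let go stays hooked on but is pushed back and sags: the pin returns to below 0.005 and stays in only while pressed
- valve_b (a joint): spring valve pin, 8 mm diameter, in the tip of nipple_b, in m: 0 = standing 8 mm out of the tip, 0.008 = flush with it (coupler fully home). Spring about 3 N at 0, 9.5 N at 0.008. Once snapped on, a coupler that is let go stays hooked on but is pushed back and sags: the pin returns to below 0.005 and stays in only while pressed
- block_a: fixed gas inlet block: dark base plate 130 x 80 x 16 mm, white slanted housing carrying nipple_a. Origin on the bench under the housing; x axis level, from the nipple's side to the plate's rear end, where at x = +66 mm a status disc lies
- block_b: fixed gas inlet block: dark base plate 130 x 80 x 16 mm, white slanted housing carrying nipple_b. Origin on the bench under the housing; x axis level, from the nipple's side to the plate's rear end, where at x = +66 mm a status disc lies
- due_disc: the yellow disc, 32 mm diameter, 5 mm thick, fixed on the rear of the base plate of the block that is due. Origin at its underside's centre
- done_disc: the green disc, same size, fixed on the other block, which is done
- bottle: amber bottle, 66 mm diameter, 170 mm tall, standing at the left rear; leave it. Origin under its centre
- jar: clear jar with blue cap, 60 mm diameter, 75 mm tall, at the right rear; leave it. Origin under its centre
- beaker: glass beaker, 64 mm diameter, 85 mm tall, far left; leave it. Origin under its centre
- wrench: wrench 150 mm long lying at the middle rear; leave it. Origin under its centre
- screwdriver: screwdriver 160 mm long lying at the right; leave it. Origin under its centre
- mouse: black computer mouse 100 x 58 x 26 mm, at the left near the robot; leave it. Origin under its centre
Things that resemble listed ones, but are neither listed nor needed, are in the scene too. What is shaped like the block_b but turquoise is not meant.

How it is judged:
By the outcome, as a careful person would: the job done as asked, in the order asked, and still so for the second after the job is handed in, while the arm keeps its last pose, push and grip.
It also fails if it takes over 32 s, if anything falls off the work surface, if the arm or the gripper's body presses on something with over 40 N, if the wrist force passes 120 N, or if a joint passes its speed limit or range.

### The arm

A 7-joint arm with a two-finger parallel gripper is mounted at the origin on the work surface. World frame = base frame: x ahead of the robot, y to its left, z up, the work surface at z = 0. Lengths are in m, angles in rad, forces in N, time in s.
With the tool pointing down it reaches from about 0.4 to 0.9 m from the base axis. Payload 5.6 kg.
Tool frame: the origin (TCP) lies midway between the tips of the shut fingers; the grasp point (between the pads) lies 19 mm behind it; y points along the fingers, z is the direction in which the jaws open and shut, and the axes are right-handed (so a half turn about y gives the same grasp; the last joint's range is limited). The gripper opens to 92 mm and grips with 3 to 60 N. Pads are 20 mm wide; open, the fingers measure 128 mm over their backs; the gripper's body (75 mm by 189 mm) begins 69 mm behind the grasp point.
Start: joints at [1.108, 0.468, -0.012, 1.603, 0.006, 1.071, -0.056], TCP at [0.265, -0.594, 0.215] pointing down, gripper open.
Joint ranges: [-2.53, 2.53], [-0.31, 2.02], [-1.57, 1.55], [0.28, 2.44], [-1.29, 4.43], [0.15, 1.84], [-2.92, 2.92]. Speed limits (rad/s): [2.57, 2.57, 3.14, 3.14, 3.14, 3.14, 3.14].

### API

Orientations are given as a 3x3 rotation matrix whose columns are the frame's x, y, z axes.
In Python, from station import env, effector, solver, viewer, workorder, search_frame, tip_of gives the robot as it stands. Calls block until the motion is done:
- env.reach(position, orientation): joint-space move of the TCP to a pose.
- env.movel(position, frame=None, rate=0.15): straight line of the TCP; frame=None keeps the orientation; rate is the mean speed in m/s.
- env.goto_joints(angles): joint-space move.
- effector.release() and effector.grasp(squeeze=None): open the fingers fully, or close them until they stop; squeeze is the grip in N (None keeps the last).
- env.pause(seconds).
- solver.inverse_kinematics(position, orientation): joint angles nearest the present ones, or None.
- env.sense(): the state.
- viewer.read_camera(name): name is "scene" or "top"; returns (picture, depth): 420x560x3 uint8, red, green, blue; 420x560 float32, m along the optical axis (not along the pixel's ray), 0 where there is no reading.
- viewer.camera_info(name): a dict with "intrinsics" (3x3 intrinsics, pixels), "eye" and "rotation" of the camera in the world. Camera axes: x right, y up, looking along -z (the intrinsics and any distortion apply to the point x, -y, -z); pixel columns grow to the right and rows downward; lengths in m; the calibration is good to about 2 mm. A picture is of the moment at which its call begins. camera_info takes no time and is no camera call.
A pose or a line that the arm cannot do raises env.PlanningError and nothing moves.
- workorder.finish_job(): hands the job in, once; it reports no verdict.
Trained networks look in the newest picture that a camera, given by its name, has taken for a name from the list of things; names that differ only in an ending like _2 or _b are one class to them, and where a whole thing is asked for, a point or a joint stands for the part that bears it (a point fixed in the world has none). Each returns a list of dicts, best first, with "score" (0 to 1); they miss things now and then, are a little off and sometimes report something else, mostly with a low value. They report only what shows in the picture. A call takes as long as a camera call. They do not tell look-alikes from the thing itself.
- search_frame(camera, name): "at" ([x, y, z] in m, in world coordinates, good to about 4 mm: the middle of the surface that is visible of it).
- tip_of(camera, name): "at" ([x, y, z] in m, in world coordinates, good to about 4 mm: a listed point, or the origin of a listed thing).
The state is a dict: "t": time; "joint_positions": joint angles; "joint_velocities": joint speeds; "tau": joint torques, N m; "ee_pos": TCP position; "tcp_rot": TCP orientation; "wrist_force": force on the tool from outside, world axes, zero at the start; "moment": the same for the moment, N m; "gripper_width": finger opening in m.
Only numpy, scipy, OpenCV 4.12 (cv2) and the standard library are available. Lean on these libraries where they do the work, as an engineer would, in place of code of your own. Each camera call takes 0.05 s, during which the arm holds its last target. There are 200 camera calls.

## Working session

There is one attempt and no reset: what is moved stays moved. The work goes in short steps, each a Python script; the robot and the scene stay as the last script left them, time stands still between calls to the robot, and variables do not carry over. Pictures are saved under pics/ and viewed, about 8 in all and at most 12, crops included, and the job is handed in when it is done.

```bash
ls; mkdir -p pics; python3 - <<'E'
from station import *
import cv2,numpy as np
for c in ["scene","top"]:
    p,d=viewer.read_camera(c); cv2.imwrite(f"pics/{c}0.png",p[:,:,::-1]); np.save(f"pics/{c}0.npy",d)
    i=viewer.camera_info(c); print(c,np.round(i["intrinsics"],1).tolist(),np.round(i["eye"],3),np.round(i["rotation"],3).tolist(),i.keys())
    for n in ["coupler","nipple_a","block_a","due_disc","done_disc"]:
        for f in (search_frame,tip_of):
            print(c,n,f.__name__,[(round(r["score"],2),np.round(r["at"],3).tolist()) for r in f(c,n)])
s=env.sense();print(s["t"],np.round(s["tcp_rot"],3).tolist(),s["gripper_width"])
E
```

```text
pics
scene [[472.0, 0.0, 283.5], [0.0, 472.0, 209.3], [0.0, 0.0, 1.0]] [ 1.172 -0.059  0.967] [[0.048, -0.809, 0.586], [0.999, 0.029, -0.042], [0.017, 0.587, 0.809]] dict_keys(['intrinsics', 'eye', 'rotation'])
scene coupler call [(0.72, [0.454, -0.018, 0.058])]
scene coupler call [(0.68, [0.443, -0.018, -0.001])]
scene nipple_a call [(0.61, [0.619, 0.239, 0.082]), (0.61, [0.641, -0.16, 0.085]), (0.5, [0.415, -0.183, 0.083]), (0.43, [0.409, 0.161, 0.08])]
scene nipple_a call [(0.68, [0.602, 0.243, 0.098]), (0.53, [0.402, -0.178, 0.099]), (0.49, [0.392, 0.166, 0.104]), (0.45, [0.627, -0.156, 0.101])]
scene block_a call [(0.86, [0.675, -0.162, 0.016]), (0.78, [0.448, -0.2, 0.014]), (0.73, [0.444, 0.147, 0.016]), (0.62, [0.649, 0.233, 0.02])]
scene block_a call [(0.96, [0.618, 0.241, 0.0]), (0.77, [0.409, 0.16, 0.001]), (0.73, [0.417, -0.19, -0.001]), (0.71, [0.644, -0.16, -0.001]), (0.71, [0.444, -0.016, -0.002])]
scene due_disc call [(0.72, [0.708, -0.185, 0.021])]
scene due_disc call [(0.72, [0.705, -0.183, 0.015])]
scene done_disc call [(0.64, [0.674, -0.158, 0.017])]
scene done_dis
[... 666 characters left out ...]
41, [0.601, 0.244, 0.097]), (0.39, [0.402, -0.184, 0.103])]
top block_a call [(0.93, [0.648, -0.163, 0.02]), (0.85, [0.43, 0.146, 0.015]), (0.83, [0.436, -0.2, 0.016]), (0.72, [0.624, 0.232, 0.012])]
top block_a call [(0.83, [0.416, -0.191, 0.0]), (0.78, [0.641, -0.163, 0.002]), (0.72, [0.615, 0.24, -0.002]), (0.71, [0.412, 0.158, 0.001])]
top due_disc call [(0.63, [0.706, -0.181, 0.022])]
top due_disc call [(0.48, [0.705, -0.184, 0.016]), (0.32, [0.441, -0.016, -0.001])]
top done_disc call [(0.37, [0.727, 0.006, 0.006])]
top done_disc call [(0.6, [0.683, 0.233, 0.013]), (0.52, [0.616, 0.237, -0.003])]
1.1 [[-0.913, -0.0, 0.407], [-0.407, -0.0, -0.913], [0.0, -1.0, -0.0]] 0.09174272151043948
```

View pics/scene0.png

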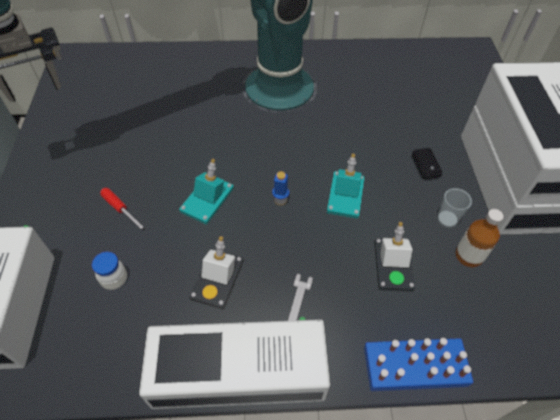

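View pics/top0.png

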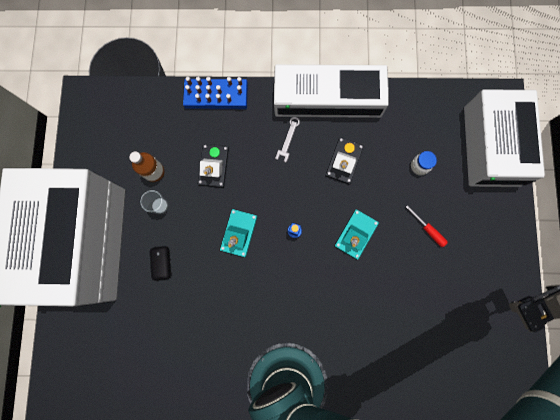

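The scene picture shows one blue coupler at (281,190). Four blocks look alike: turquoise decoys at (207,190) and (347,185), the white block with the green disc at (396,250), and the white block with the yellow disc at (218,265). The last is the target. Next I'll measure the coupler's yaw and the nipple axis from depth, and check one crop.

```bash
cat > h.py <<'E'
import numpy as np,cv2
from station import *
def cloud(c,d):
    i=viewer.camera_info(c);K=np.array(i["intrinsics"]);v,u=np.mgrid[:420,:560]
    P=np.stack([(u-K[0,2])/K[0,0]*d,-(v-K[1,2])/K[1,1]*d,-d],-1)
    return P@np.array(i["rotation"]).T+np.array(i["eye"])
E
python3 - <<'E'
from h import *
T=np.array([.624,-.155,.102])
for c in ["scene","top"]:
    p=cv2.imread(f"pics/{c}0.png")[:,:,::-1];d=np.load(f"pics/{c}0.npy");W=cloud(c,d);h=cv2.cvtColor(p,cv2.COLOR_RGB2HSV)
    ok=d>0
    def near(x,y,r): return ok&(np.hypot(W[...,0]-x,W[...,1]-y)<r)
    m=near(.44,-.017,.05)&(W[...,2]>.045)&(W[...,2]<.085); q=W[m]
    print(c,"coupler side n",len(q),q.mean(0).round(4)); 
    if len(q)>5: print(cv2.minAreaRect((q[:,:2]*1000).astype(np.float32)))
    m=near(.44,-.017,.05)&(W[...,2]>.09); q=W[m];print("cap",len(q),q.mean(0).round(4),q[:,2].max())
    # yellow disc
    m=near(.705,-.183,.04)&(h[...,0]>15)&(h[...,0]<35)&(h[...,1]>150);q=W[m];print("disc",len(q),np.median(q,0).round(4))
    # plate rect
    m=near(.66,-.165,.1)&(W[...,2]>.009)&(W[...,2]<.024);q=W[m];r=cv2.minAreaRect((q[:,:2]*1000).astype(np.float32));print("plate",len(q),r)
    m=near(T[0],T[1],.04)&(W[...,2]>.072);q=W[m]
    print("nip",len(q),q.mean(0).round(4),"top",q[:,2].max())
    for a in np.arange(.072,.116,.006):
        s=q[(q[:,2]>=a)&(q[:,2]<a+.006)]
        if len(s): print("  ",len(s),s.mean(0).round(4))
    cr=[]
    for P in ([.44,-.017,.05],[.65,-.163,.05]):
        v,u=np.unravel_index(np.argmin(np.linalg.norm(W-P,axis=-1)+(~ok)*9),d.shape)
        cr.append(cv2.resize(p[v-30:v+30,u-30:u+30],(400,300) if 0 else (300,300),interpolation=cv2.INTER_CUBIC))
    np.save(f"/tmp/{c}.npy",np.hstack(cr))
cv2.imwrite("pics/crop1.png",np.vstack([np.load("/tmp/scene.npy"),np.load("/tmp/top.npy")])[:,:,::-1])
E
```

```text
scene coupler side n 138 [ 0.4524 -0.0172  0.0654]
((450.6994323730469, -12.884992599487305), (21.091020584106445, 36.685211181640625), 20.834775924682617)
cap 85 [ 0.4445 -0.0166  0.0958] 0.10192651937714603
disc 154 [ 0.7034 -0.1839  0.0197]
plate 1073 ((664.8560791015625, -169.98463439941406), (81.2900161743164, 131.6165313720703), 70.12550354003906)
nip 129 [ 0.6323 -0.1567  0.0905] top 0.10920241348415849
   24 [ 0.6407 -0.1597  0.075 ]
   16 [ 0.6364 -0.1582  0.081 ]
   13 [ 0.6344 -0.1552  0.0871]
   31 [ 0.633  -0.1566  0.0928]
   28 [ 0.6271 -0.156   0.0987]
   15 [ 0.622  -0.154   0.1054]
   2 [ 0.6219 -0.1515  0.1089]
top coupler side n 12 [ 0.4289 -0.0126  0.0677]
((429.3255920410156, -11.374768257141113), (24.075565338134766, 0.8868122696876526), 71.91093444824219)
cap 70 [ 0.4421 -0.0149  0.096 ] 0.10263365933931867
disc 86 [ 0.7033 -0.1825  0.0196]
plate 708 ((665.4553833007812, -168.01695251464844), (79.6737289428711, 131.06222534179688), 70.32719421386719)
nip 42 [ 0.6297 -0.1556  0.0935] top 0.1112605656978023
   7 [ 0.6442 -0.1654  0.0737]
   6 [ 0.6306 -0.1503  0.088 ]
   9 [ 0.6283 -0.1552  0.0936]
   10 [ 0.6278 -0.1551  0.098 ]
   8 [ 0.6227 -0.1532  0.1051]
   2 [ 0.6208 -0.1505  0.1096]
```

View pics/crop1.png

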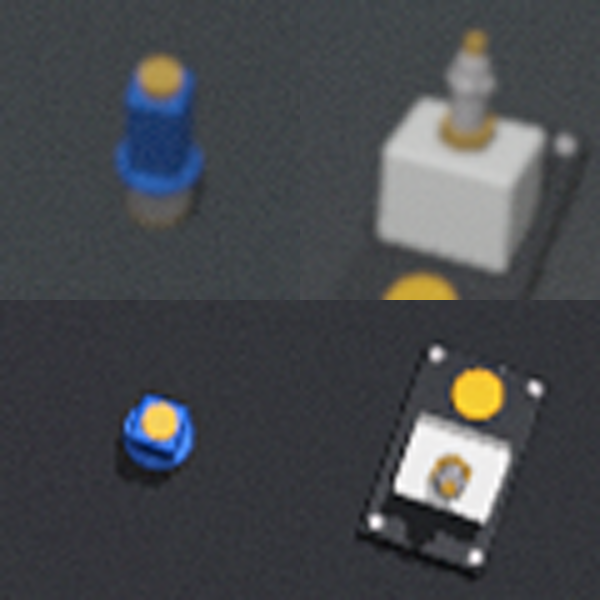

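```bash
cat >> h.py <<'E'
YAW=-.347; TIP=np.array([.6237,-.1540,.101]); AX=np.array([-np.sin(.45)*np.cos(YAW),-np.sin(.45)*np.sin(YAW),np.cos(.45)])
def frame(n,th):
    "tool pointing along -n, jaw axis turned by th about n from horizontal world x"
    y=-n; z=np.array([np.cos(th),np.sin(th),0]); z-=y*(z@y); z/=np.linalg.norm(z)
    return np.stack([np.cross(y,z),y,z],1)
LO=np.array([-2.53,-.31,-1.57,.28,-1.29,.15,-2.92]);HI=np.array([2.53,2.02,1.55,2.44,4.43,1.84,2.92])
E
python3 - <<'E'
from h import *
from scipy.optimize import least_squares
Q=[]
d=np.load("pics/scene0.npy");W=cloud("scene",d)
q=W[(d>0)&(np.hypot(W[...,0]-.443,W[...,1]+.017)<.035)&(W[...,2]>.044)&(W[...,2]<.086)][:,:2]
def f(p):
    a=p[2];r=(q-p[:2])@np.array([[np.cos(a),-np.sin(a)],[np.sin(a),np.cos(a)]])
    return np.abs(r).max(1)*1000-14
for a0 in np.radians([-35,-20,0,20,35]):
    s=least_squares(f,[.443,-.016,a0],loss="soft_l1",x_scale=[.01,.01,.3]);print(s.x.round(4),np.degrees(s.x[2]).round(1),round(s.cost,1))
UP=np.array([0,0,1.])
for deg in range(-180,180,15):
    o=[]
    for pos,n in (([.443,-.016,.055],UP),(TIP+.07*AX,AX)):
        j=solver.inverse_kinematics(pos,frame(n,np.radians(deg))); o.append(None if j is None else (np.round(j,2).tolist(),round(min((j-LO).min(),(HI-j).min()),2)))
    print(deg,o)
E
```

```text
[ 0.4408 -0.0162 -0.3159] -18.1 56.2
[ 0.4408 -0.0162 -0.3159] -18.1 56.2
[ 0.4408 -0.0162 -0.3159] -18.1 56.2
[ 0.4408 -0.0162 -0.3159] -18.1 56.2
[ 0.4408 -0.0162  1.2549] 71.9 56.2
-180 [([-1.02, 0.88, 1.34, 2.26, -1.11, 1.0, -2.12], np.float64(0.18)), ([-0.87, 0.66, 1.35, 2.16, -1.21, 0.65, -1.89], np.float64(0.08))]
-165 [([-0.91, 0.66, 1.12, 2.26, -0.9, 0.78, -2.05], np.float64(0.18)), ([-0.14, 0.28, 0.31, 2.12, 0.0, 0.31, -2.69], np.float64(0.16))]
-150 [([0.01, 0.39, -0.06, 2.2, 0.05, 0.55, -2.7], np.float64(0.22)), ([-0.01, 0.28, 0.17, 2.11, 0.15, 0.31, -2.56], np.float64(0.16))]
-135 [([0.07, 0.39, -0.12, 2.2, 0.09, 0.55, -2.48], np.float64(0.24)), ([0.11, 0.28, 0.03, 2.11, 0.27, 0.32, -2.42], np.float64(0.17))]
-120 [([0.12, 0.4, -0.19, 2.2, 0.14, 0.56, -2.26], np.float64(0.24)), ([0.1, 0.28, 0.04, 2.11, 0.26, 0.32, -2.18], np.float64(0.17))]
-105 [([0.18, 0.4, -0.26, 2.19, 0.19, 0.56, -2.05], np.float64(0.25)), ([0.05, 0.28, 0.09, 2.11, 0.22, 0.32, -1.9], np.float64(0.17))]
-90 [([0.21, 0.41, -0.29, 2.19, 0.22, 0.57, -1.81], np.float64(0.25)), ([0.15, 0.28, -0.02, 2.1, 0.
[... 1618 characters left out ...]
, 0.99], np.float64(0.29))]
105 [([0.59, 0.51, -0.75, 2.17, 0.58, 0.66, 1.27], np.float64(0.27)), ([0.65, 0.36, -0.61, 2.07, 0.78, 0.43, 1.24], np.float64(0.28))]
120 [([0.96, 0.92, -1.33, 2.15, 1.09, 1.06, 1.11], np.float64(0.24)), ([1.02, 0.55, -1.1, 2.06, 1.15, 0.66, 1.23], np.float64(0.38))]
135 [([0.96, 0.92, -1.33, 2.15, 1.09, 1.06, 1.37], np.float64(0.24)), ([1.13, 0.72, -1.32, 2.05, 1.32, 0.84, 1.42], np.float64(0.25))]
150 [([0.96, 0.92, -1.33, 2.15, 1.09, 1.06, 1.63], np.float64(0.24)), ([1.13, 0.72, -1.32, 2.05, 1.32, 0.84, 1.71], np.float64(0.25))]
165 [([0.96, 0.92, -1.33, 2.15, 1.09, 1.06, 1.89], np.float64(0.24)), ([1.13, 0.72, -1.32, 2.05, 1.32, 0.84, 2.0], np.float64(0.25))]
```

```bash
python3 - <<'E'
from h import *
UP=np.array([0,0,1.]);R=frame(UP,np.radians(70));C=np.array([.442,-.0162])
env.reach([*C,.17],R); env.movel([*C,.047],rate=.12)
print(env.sense()["t"],env.sense()["wrist_force"])
effector.grasp(50)
s=env.sense();print(s["t"],s["gripper_width"],s["ee_pos"].round(4) if hasattr(s["ee_pos"],"round") else s["ee_pos"],s["wrist_force"])
env.movel([*C,.20],rate=.15)
s=env.sense();print(s["t"],s["gripper_width"],s["ee_pos"],s["wrist_force"],s["joint_positions"])
I=[]
for c in ["scene","top"]:
    p,d=viewer.read_camera(c);np.save(f"pics/{c}1.npy",d);W=cloud(c,d)
    cv2.imwrite(f"pics/{c}1.png",p[:,:,::-1])
    for f in (tip_of,search_frame): print(c,[(round(r["score"],2),np.round(r["at"],3).tolist()) for r in f(c,"coupler")])
    i=viewer.camera_info(c);K=np.array(i["intrinsics"]);q=(np.array([*C,.18])-i["eye"])@np.array(i["rotation"]);u,v=int(K[0,2]+K[0,0]*q[0]/-q[2]),int(K[1,2]+K[1,1]*q[1]/q[2])
    I.append(cv2.resize(p[max(v-40,0):v+40,max(0,u-40):u+40],(400,400),interpolation=cv2.INTER_CUBIC))
cv2.imwrite("pics/crop2.png",np.hstack(I)[:,:,::-1])
E
```

```text
4.4417 [ 0.98037717  0.31392052 -0.36734521]
5.425 0.027945931123865054 [ 0.4419 -0.0162  0.047 ] [-0.49847036 -0.05991803 -0.05681285]
6.5917 0.028089990455779597 [ 0.44127503 -0.01623608  0.19920612] [-0.67602149 -0.13546459 -2.52929027] [ 0.69230631  0.23023738 -0.80987331  2.06349592  0.20710643  0.92987372
  0.99233395]
scene [(0.75, [0.443, -0.013, 0.151])]
scene [(0.72, [0.454, -0.021, 0.208])]
top []
top []
```

View pics/crop2.png

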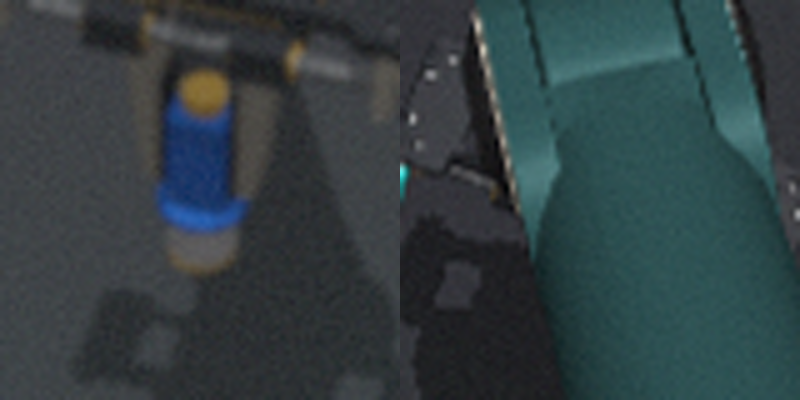

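The grasp holds: width 28 mm, and the coupler hangs upright at about pixel (200,170) in the left crop. Next I'll move to a pre-insert pose on the nipple axis and look.

```bash
python3 - <<'E'
from h import *
R=frame(AX,np.radians(70))
env.reach(TIP+AX*(.045+.047),R)
s=env.sense();print(s["t"],s["gripper_width"],s["ee_pos"],TIP+AX*.092,s["wrist_force"],np.array(s["joint_positions"]).round(2))
I=[]
for c in ["scene","top"]:
    p,d=viewer.read_camera(c);np.save(f"pics/{c}2.npy",d);W=cloud(c,d);cv2.imwrite(f"pics/{c}2.png",p[:,:,::-1])
    for n in ("coupler","nipple_b","coupler_floor"): print(c,n,[(round(r["score"],2),np.round(r["at"],3).tolist()) for r in tip_of(c,n)])
    i=viewer.camera_info(c);K=np.array(i["intrinsics"])
    def px(P,k=1): q=(P-i["eye"])@np.array(i["rotation"]);return np.array([K[0,2]+K[0,0]*q[0]/-q[2],K[1,2]+K[1,1]*q[1]/q[2]])
    u,v=px(TIP+.03*AX).astype(int)
    cr=cv2.resize(p[v-30:v+30,u-30:u+30],(400,400),interpolation=cv2.INTER_CUBIC)
    for m in (-.036,0,.045,.081,.145):
        x=(px(TIP+m*AX)-[u-30,v-30]+.5)*400/60; cv2.circle(cr,tuple(int(t) for t in x),2,(255,0,0),-1)
    I.append(cr)
    for P,nm in ((TIP+.06*AX,"barrel"),(TIP+.11*AX,"grip"),(TIP-.014*AX,"post")):
        # axial/lateral coords
        D=W-TIP;a=D@AX;lat=D-a[...,None]*AX;rr=np.linalg.norm(lat,axis=-1)
        lim={"barrel":(.048,.072,.022),"grip":(.085,.13,.022),"post":(-.02,-.002,.014)}[nm]
        k=(d>0)&(a>lim[0])&(a<lim[1])&(rr<lim[2]);print(c,nm,k.sum(),lat[k].mean(0).round(4) if k.any() else "",rr[k].mean().round(4) if k.any() else "")
cv2.imwrite("pics/crop3.png",np.hstack(I)[:,:,::-1])
E
```

```text
7.65 0.02781111879418518 [ 0.58562299 -0.13952667  0.1835731 ] [ 0.58606829 -0.14039115  0.18384113] [ 0.42633879  0.20999736 -1.50009714] [ 0.63  0.3  -0.58  2.08  0.65  0.44  0.79]
scene coupler [(0.81, [0.609, -0.145, 0.14]), (0.62, [0.642, -0.159, -0.002]), (0.34, [0.735, 0.006, 0.001])]
scene nipple_b [(0.65, [0.393, 0.167, 0.102]), (0.57, [0.401, -0.178, 0.1]), (0.48, [0.625, -0.157, 0.102]), (0.47, [0.604, 0.244, 0.099])]
scene coupler_floor [(0.76, [0.593, -0.143, 0.163])]
scene barrel 154 [0.0096 0.001  0.0042] 0.0144
scene grip 356 [ 0.0092 -0.0021  0.0045] 0.0155
scene post 62 [ 0.0033 -0.0006  0.0016] 0.0068
top coupler [(0.45, [0.603, -0.149, 0.144]), (0.23, [0.62, 0.241, -0.005])]
top nipple_b [(0.63, [0.39, 0.165, 0.101]), (0.54, [0.622, -0.153, 0.104]), (0.45, [0.6, 0.243, 0.098])]
top coupler_floor [(0.37, [0.596, -0.143, 0.167]), (0.15, [0.467, -0.411, 0.003])]
top barrel 0  
top grip 20 [ 0.0127 -0.0015  0.006 ] 0.0157
top post 2 [ 0.0072 -0.0026  0.0037] 0.0086
```

View pics/crop3.png

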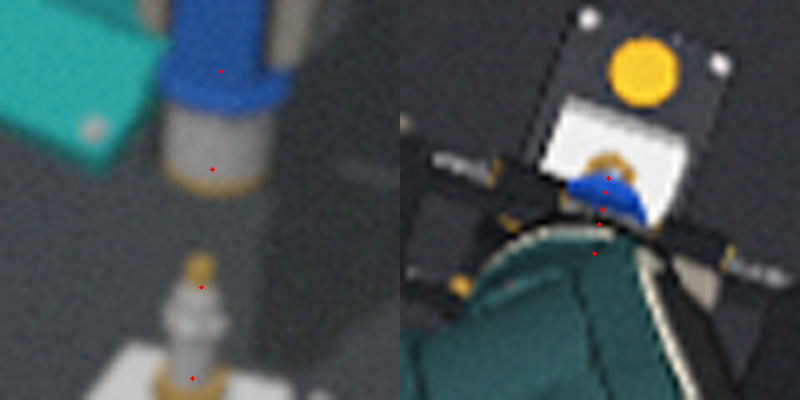

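The nipple matches my model within 1 mm: tip at (201,287), hexagon at (191,380). The coupler mouth is centred at about (217,180) against the predicted (212,170). That puts it about 1.4 mm too far toward +y, so I'll correct and then descend in steps with force checks.

```bash
cat >> h.py <<'E'
R70=frame(AX,np.radians(70)); OFF=np.array([0,-.0014,0]); OFF-=AX*(OFF@AX)
def go(m,off=OFF,rate=.04):
    env.movel(TIP+AX*(m+.047)+off,R70,rate=rate); return rep(m)
def rep(m=0):
    s=env.sense();F=np.array(s["wrist_force"]);D=np.array(s["ee_pos"])-TIP;a=D@AX;Fa=F@AX
    print(f"t{s['t']:.2f} cmd{m*1e3:.1f} act{(a-.047)*1e3:.2f} lat",((D-a*AX-OFF)*1e3).round(2),f"Fax{Fa:.1f} Flat",(F-Fa*AX).round(1),"M",np.round(s["moment"],2),f"w{s['gripper_width']*1e3:.1f}")
    return Fa,np.linalg.norm(F-Fa*AX)
E
python3 - <<'E'
from h import *
for m in (.04,.012,.004,-.002,-.006,-.010):
    Fa,Fl=go(m)
    if Fl>8 or Fa>25: print("stop");break
E
```

```text
t8.33 cmd40.0 act39.64 lat [-0.32 -0.1  -0.13] Fax-1.9 Flat [-1.2  1.1 -0.7] M [0.23 0.43 0.03] w27.5
t9.18 cmd12.0 act12.03 lat [0.09 0.17 0.01] Fax-2.4 Flat [-1.5  0.4 -0.8] M [0.25 0.46 0.04] w28.0
t9.53 cmd4.0 act3.75 lat [-0.19  0.05 -0.09] Fax-1.9 Flat [ 0.   0.1 -0. ] M [0.27 0.46 0.03] w27.8
t9.83 cmd-2.0 act-2.29 lat [-0.21  0.06 -0.1 ] Fax-2.4 Flat [-0.2 -0.3 -0. ] M [0.26 0.45 0.05] w27.7
t10.08 cmd-6.0 act-6.23 lat [-0.16  0.03 -0.08] Fax-1.4 Flat [-1.5 -0.1 -0.6] M [ 0.27  0.54 -0.07] w27.8
t10.33 cmd-10.0 act-10.23 lat [-0.16  0.05 -0.08] Fax-2.0 Flat [-0.5  0.6 -0.3] M [0.3  0.51 0.01] w27.6
```

```bash
python3 - <<'E'
from h import *
for m in (-.013,-.016,-.019,-.022,-.024,-.026,-.0275):
    Fa,Fl=go(m)
    if Fl>12 or Fa>30: print("stop");break
E
```

```text
t10.58 cmd-13.0 act-13.04 lat [-0.31  0.38 -0.2 ] Fax0.7 Flat [-3.3  1.8 -1.8] M [0.58 0.88 0.12] w27.8
t10.83 cmd-16.0 act-16.33 lat [-0.42  0.38 -0.25] Fax-3.9 Flat [-1.5  1.7 -0.9] M [0.67 0.78 0.12] w27.7
t11.08 cmd-19.0 act-19.41 lat [-0.15  0.28 -0.11] Fax-6.6 Flat [-1.7  2.3 -1.2] M [0.75 0.68 0.21] w27.9
t11.33 cmd-22.0 act-21.95 lat [-0.04  0.2  -0.05] Fax0.0 Flat [-3.   2.9 -1.9] M [0.84 1.06 0.12] w27.9
t11.58 cmd-24.0 act-23.66 lat [ 0.32 -0.06  0.16] Fax3.7 Flat [-2.2  1.9 -1.3] M [0.73 1.08 0.14] w28.2
t11.83 cmd-26.0 act-25.56 lat [ 0.35 -0.07  0.17] Fax5.6 Flat [-2.8  1.6 -1.5] M [0.76 1.11 0.11] w27.8
t12.08 cmd-27.5 act-26.60 lat [ 0.38 -0.04  0.18] Fax10.9 Flat [-3.8  1.6 -2. ] M [0.81 1.42 0.08] w27.7
```

```bash
python3 - <<'E'
from h import *
for m in (-.0285,-.0295,-.0305,-.0315,-.0325):
    Fa,Fl=go(m)
    if Fl>15 or Fa>22: print("stop");break
env.pause(.5);rep(m)
I=[]
for c in ["scene","top"]:
    p,d=viewer.read_camera(c);cv2.imwrite(f"pics/{c}3.png",p[:,:,::-1])
    i=viewer.camera_info(c);K=np.array(i["intrinsics"]);q=(TIP+.02*AX-i["eye"])@np.array(i["rotation"])
    u,v=int(K[0,2]+K[0,0]*q[0]/-q[2]),int(K[1,2]+K[1,1]*q[1]/q[2])
    I.append(cv2.resize(p[v-30:v+30,u-30:u+30],(400,400),interpolation=cv2.INTER_CUBIC))
cv2.imwrite("pics/crop4.png",np.hstack(I)[:,:,::-1])
E
```

```text
t12.33 cmd-28.5 act-26.73 lat [ 0.43 -0.08  0.21] Fax21.9 Flat [-6.6  2.1 -3.3] M [0.83 2.12 0.  ] w27.8
t12.58 cmd-29.5 act-26.88 lat [ 0.45 -0.12  0.22] Fax34.4 Flat [-7.4  2.7 -3.8] M [ 0.89  2.66 -0.06] w27.8
stop
t13.08 cmd-29.5 act-26.85 lat [ 0.49 -0.1   0.24] Fax33.5 Flat [-8.3  1.4 -4. ] M [ 0.89  2.63 -0.12] w27.7
```

View pics/crop4.png

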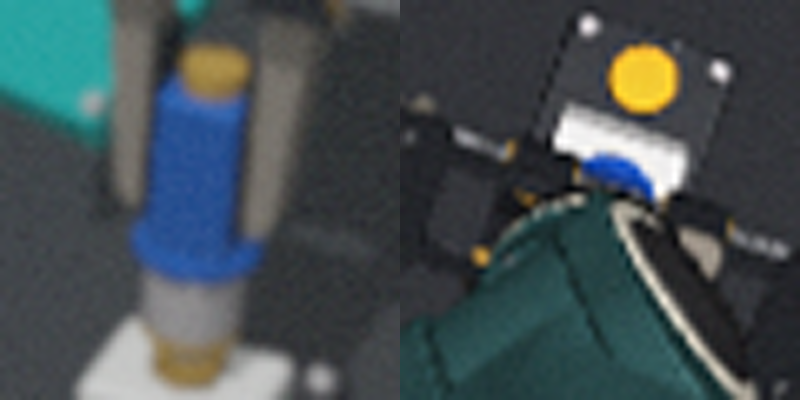

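The coupler hit a hard stop: actual depth held at −26.8 mm while force rose about 12 N per mm. The crop shows it seated on the hexagon and in line with the nipple. I'll ease the push a little, re-check and hand in.

```bash
python3 - <<'E'
from h import *
go(-.0287);env.pause(.6);Fa,Fl=rep(-.0287)
if Fa>15: print(workorder.finish_job())
E
```

```text
t13.43 cmd-28.7 act-26.75 lat [ 0.49 -0.08  0.23] Fax24.9 Flat [-5.6  2.  -2.8] M [0.83 2.17 0.03] w28.3
t14.03 cmd-28.7 act-26.75 lat [ 0.48 -0.11  0.24] Fax24.5 Flat [-6.7  1.6 -3.3] M [ 0.84  2.16 -0.04] w27.9
the job is handed in; nothing more can be done
None
```

The blue coupler is pressed onto the nipple of the yellow-marked block, and I handed the job in at about 14 s with the arm still gripping and pushing. The job reports no verdict and I couldn't read the valve pin directly, so "fully home" rests on the force, depth and picture checks below.

- **Snap:** at about 13–19 mm depth the axial force rose by about 3 N, then dropped below its starting level. The steps were too coarse to catch the stated 8–14 N peak. After that the force climbed as the valve spring compressed.
- **Fully home:** it reached a hard stop at 26.7 mm by my estimate of the tip position (nominal 26 mm). Pushing further raised the force by about 12 N per mm with almost no movement. I eased off slightly and held it at about 25 N axial, well above the pin's 9.5 N spring.
- **Alignment and grip:** the last picture shows the coupler in line with the nipple and down near its brass hexagon. The side force was about 8 N and the grip width stayed at about 28 mm.
- **Rest of the bench:** the coupler was never moved near the green-marked nipple. I saw no sign of touching anything else, but I didn't compare the bench before and after.

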